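Refill the dry box and hold its lid at balance

TASK

Recharge the dry box for the microscope objectives: pick up the steel beaker, pour all six orange desiccant canisters into the box's empty bay, and stand the beaker back upright on the bench, clear of the box. Then take the lid by its red bar, swing it up from its back stop to its balance point, standing plumb upright, and hold it still there so the seal can be inspected: finish with the bar still pinched between the fingers. Do not let the lid fall towards closed, and leave the bottle, the slide box and the spare objective where they are.

Things in the scene. Friction and masses are not known exactly. Their poses are not given: they have to be found in the camera images.
- drybox: Blue-painted open-topped dry-storage box for microscope objectives, fixed to the bench, 130 (its x) x 210 (its y) x 60 mm tall, walls 4 mm. Origin: centre of its underside; z up, x points from the front wall to the hinge side (away from the robot, give or take 0.4 rad). A 50 mm high partition at its y = -30 mm parts it: the -y bay holds two dark objectives in black foam (tops 58 mm above the bench), the larger +y bay is empty and takes the canisters.
- bay (a point): Centre of the floor of the empty bay, 4 mm above the bench; the bay is 122 (box x) x 129 (box y) mm inside. Axes as the box.
- lid (a joint): Angle (rad) of the clear, grey-edged lid about its hinge: 0 closed flat, 1.571 standing plumb upright = its over-centre balance point, 2.25 leaning back on its stop (where it starts). Nearly frictionless: let go on either side of upright it falls that way. Lid 0.22 kg, 127 x 210 x 5 mm, mass centred in its own plane.
- lid_hinge (a point): Middle of the lid's hinge axis, which runs along the box's y, above the box's far wall, 63.5 mm above the bench.
- lid_bar (a point): Middle of the lid's handle: a round red bar, 10 mm thick, along the box's y, held by two black 8 mm arms 100 mm apart (about 90 mm of free bar between them), 169 mm from the hinge axis in the lid's plane and 40 mm beyond the lid's edge, so fingers can straddle it from above at any lid angle; it may turn between the fingers.
- beaker: Steel beaker, 85 mm tall, slightly conical: 50 mm wide outside at the foot, 60 mm at the rim, wall 3 mm, floor 4 mm, about 0.12 kg empty; loaded, its centre of mass lies about 32 mm above its foot, and gripped lightly or far above that it can pivot between two fingertips. Origin: centre of its underside; z points to the mouth. It starts upright on the bench, holding the six canisters, which lie in its lowest 35 mm.
- canister0: Orange desiccant canister, a plastic cylinder 15 mm across and 14 mm long, 12 g, smooth (friction about 0.35), origin at its centre; starts in the beaker.
- canister1: Orange desiccant canister, a plastic cylinder 15 mm across and 14 mm long, 12 g, smooth (friction about 0.35), origin at its centre; starts in the beaker.
- canister2: Orange desiccant canister, a plastic cylinder 15 mm across and 14 mm long, 12 g, smooth (friction about 0.35), origin at its centre; starts in the beaker.
- canister3: Orange desiccant canister, a plastic cylinder 15 mm across and 14 mm long, 12 g, smooth (friction about 0.35), origin at its centre; starts in the beaker.
- canister4: Orange desiccant canister, a plastic cylinder 15 mm across and 14 mm long, 12 g, smooth (friction about 0.35), origin at its centre; starts in the beaker.
- canister5: Orange desiccant canister, a plastic cylinder 15 mm across and 14 mm long, 12 g, smooth (friction about 0.35), origin at its centre; starts in the beaker.
- oil_bottle: Amber bottle with a black cap, 36 mm wide, 75 mm tall, origin centre of underside; bystander, leave alone.
- slide_box: Green and white slide box, 85 x 100 x 34 mm, origin centre of underside; bystander, leave alone.
- spare_objective: Dark microscope objective standing on the bench, 29 mm wide, 48 mm tall, origin centre of underside; bystander, leave alone.
There are look-alikes about, which are no part of the job. Of the things that look like the beaker, the larger one is meant.

How it is judged:
By the outcome, as a careful person would: the job done as asked, in the order asked, and still so for the second after the job is handed in, while the arm keeps its last pose, push and grip.
It also fails if it takes over 72 s, if anything falls off the work surface, if the arm or the gripper's body presses on something with over 40 N, if the wrist force passes 120 N, or if a joint passes its speed limit or range.

ROBOT

A 6-joint arm with a two-finger parallel gripper is mounted at the origin on the work surface. World frame = base frame: x ahead of the robot, y to its left, z up, the work surface at z = 0. Lengths are in m, angles in rad, forces in N, time in s.
With the tool pointing down it reaches from about 0.25 to 0.85 m from the base axis. Payload 12.5 kg.
Tool frame: the origin (TCP) lies at the very end of the fingers, on their centre line; the grasp point (between the pads) lies 19 mm behind it; z points along the fingers, y is the line along which they close (so a half turn about z gives the same grasp; the last joint's range is limited). The gripper opens to 93 mm and grips with 3 to 60 N. Pads are 15 mm wide; open, the fingers measure 128 mm over their backs; the gripper's body (75 mm by 188 mm) begins 65 mm behind the grasp point.
Start: joints at [-1.218, 0.351, 1.652, -0, 1.139, -0.085], TCP at [0.233, -0.498, 0.219] pointing down, gripper open.
Joint ranges: [-2.75, 2.75], [-0.79, 2.1], [0.01, 2.65], [-1.57, 4.71], [0.07, 3.14], [-2.87, 2.87]. Speed limits (rad/s): [2.22, 2.22, 2.79, 3.14, 3.14, 3.14].

INTERFACE

Orientations are given as a unit quaternion [x, y, z, w].
In Python, from plant import manip gives the robot as it stands. Calls block until the motion is done:
- manip.reach(position, orientation): joint-space move of the TCP to a pose.
- manip.move_straight(position, ori=None, velocity=0.15, f_stop=None): straight line of the TCP; ori=None keeps the orientation; velocity is the mean speed in m/s. With f_stop (N) it stops when the force on the tool has changed by that much, and returns True; else False.
- manip.move_joints(angles): joint-space move.
- manip.set_gripper(opening, squeeze=None): finger opening in m; squeeze is the grip in N (None keeps the last); returns when the fingers have stopped.
- manip.pause(seconds).
- manip.solve_ik(position, orientation): joint angles nearest the present ones, or None.
- manip.observe(): the state.
- manip.camera(name): name is "scene" or "top"; returns (picture, depth): 420x560x3 uint8, blue, green, red; 420x560 float32, m along the optical axis (not along the pixel's ray), 0 where there is no reading.
- manip.camera_info(name): a dict with "camera_matrix" (3x3 intrinsics, pixels), "rvec" (rotation vector, rad) and "tvec" (3), from world to camera coordinates, as OpenCV has them. Camera axes: x right, y down, z forward; pixel columns grow to the right and rows downward; lengths in m; the calibration is good to about 2 mm. A picture is of the moment at which its call begins. camera_info takes no time and is no camera call.
A pose or a line that the arm cannot do raises manip.PlanningError and nothing moves.
- manip.job_done(): hands the job in; it is judged then, once.
Trained networks look in the newest picture that a camera, given by its name, has taken for a name from the list of things; names that differ only in an ending like _2 or _b are one class to them, and where a whole thing is asked for, a point or a joint stands for the part that bears it (a point fixed in the world has none). Each returns a list of dicts, best first, with "confidence" (0 to 1); they miss things now and then, are a little off and sometimes report something else, mostly with a low value. They report only what shows in the picture. A call takes as long as a camera call. They do not tell look-alikes from the thing itself.
- manip.recognise(camera, thing): "extent" ([left, top, right, bottom] as shares, 0 to 1, of the picture: columns of its width, rows of its height, round what is visible of it).
- manip.pinpoint(camera, thing): "position" ([column, row] as shares, 0 to 1, of the picture: columns of its width, rows of its height: a listed point, or the origin of a listed thing).
The state is a dict: "time_s": time; "q": joint angles; "qd": joint speeds; "effort": joint torques, N m; "tool_pos": TCP position; "eef_rot": TCP orientation; "contact_force": force on the tool from outside, world axes, zero at the start; "moment": the same for the moment, N m; "finger_gap": finger opening in m; "gripper_force": force on a finger pad.
Only numpy, scipy, OpenCV 4.12 (cv2) and the standard library are available. Lean on these libraries where they do the work, as an engineer would, in place of code of your own. Each camera call takes 0.05 s, during which the arm holds its last target. There are 200 camera calls.

## Working session

There is one attempt and no reset: what is moved stays moved. The work goes in short steps, each a Python script; the robot and the scene stay as the last script left them, time stands still between calls to the robot, and variables do not carry over. Pictures are saved under pics/ and viewed, at most 10 in all, crops included, and the job is handed in when it is done.

```bash
ls; mkdir -p pics; cat > h.py <<'E'
import numpy as np, cv2
from scipy.spatial.transform import Rotation as R
from plant import manip as m
def cam(n):
    i=m.camera_info(n); K=np.array(i["camera_matrix"],float).reshape(3,3)
    Rm=cv2.Rodrigues(np.array(i["rvec"],float))[0]; t=np.array(i["tvec"],float).ravel()
    return K,Rm,t
def ray(n,u,v):
    K,Rm,t=cam(n); d=Rm.T@np.linalg.solve(K,[u,v,1.]); return -Rm.T@t,d
def at_z(n,u,v,z):
    o,d=ray(n,u,v); return o+d*(z-o[2])/d[2]
def cloud(n,depth):
    K,Rm,t=cam(n); v,u=np.mgrid[:420,:560]
    p=np.stack([(u-K[0,2])/K[0,0],(v-K[1,2])/K[1,1],np.ones(u.shape)],-1)*depth[...,None]
    return (p-t)@Rm
def proj(n,p):
    K,Rm,t=cam(n); q=K@(Rm@np.asarray(p)+t); return q[:2]/q[2]
E
python3 - <<'E'
from h import *
for n in("scene","top"):
    pic,d=m.camera(n); cv2.imwrite(f"pics/{n}0.png",pic); np.save(f"{n}0.npy",d)
    P=cloud(n,d)
    for th in("beaker","drybox","bay","lid_hinge","lid_bar","oil_bottle","slide_box","spare_objective","lid"):
        for f in("pinpoint","recognise"):
            if f=="recognise" and th not in("beaker","lid"): continue
            r=getattr(m,f)(n,th)
            for x in r[:3]:
                k=x.get("position",x.get("extent")); k=np.array(k)*([560,420]*(len(k)//2))
                s=""
                if len(k)==2:
                    u,v=k.astype(int); s=P[min(v,419),min(u,559)].round(3)
                print(n,th,f,round(x["confidence"],2),k.round(1),s)
o=m.observe();print(o["time_s"],o["tool_pos"],o["eef_rot"])
E
```

```text
pics
scene beaker pinpoint 0.86 [257.  262.4] [ 0.502 -0.167  0.031]
scene beaker pinpoint 0.68 [239.1 285.4] [ 0.509 -0.244  0.01 ]
scene beaker recognise 0.85 [246.4 232.5 265.6 270.6] 
scene beaker recognise 0.67 [231.8 265.3 246.2 289.7] 
scene drybox pinpoint 0.68 [316.5 201.6] [0.464 0.159 0.022]
scene bay pinpoint 0.57 [325.7 193. ] [0.446 0.233 0.005]
scene lid_hinge pinpoint 0.94 [333.9 191.9] [0.581 0.073 0.164]
scene lid_bar pinpoint 0.69 [363.  167.7] [0.459 0.433 0.   ]
scene oil_bottle pinpoint 0.53 [127.9 313.9] [ 0.366 -0.494  0.025]
scene slide_box pinpoint 0.77 [187.8 361.6] [ 0.59  -0.503  0.03 ]
scene spare_objective pinpoint 0.6 [412.7 178.1] [0.637 0.455 0.019]Traceback (most recent call last):
  File "<stdin>", line 8, in <module>
ValueError: it knows: bay, beaker, canister, drybox, lid_bar, lid_hinge, oil_bottle, slide_box, spare_objective
```

```bash

python3 - <<'E'
from h import *
n="top"
pic,d=m.camera(n); cv2.imwrite(f"pics/{n}0.png",pic); np.save(f"{n}0.npy",d)
P=cloud(n,d)
for th in("beaker","drybox","bay","lid_hinge","lid_bar","oil_bottle","slide_box","spare_objective","canister"):
    for x in m.pinpoint(n,th)[:3]:
        k=np.array(x["position"])*[560,420]; u,v=k.astype(int)
        print(n,th,round(x["confidence"],2),k.round(1),P[min(v,419),min(u,559)].round(3))
for x in m.recognise(n,"beaker")[:3]: print(x["confidence"],np.array(x["extent"])*[560,420,560,420])
o=m.observe();print(o["time_s"],o["tool_pos"],o["eef_rot"])
for n in("scene","top"): print(n,-cam(n)[1].T@cam(n)[2])
E
ls pics
```

```text
top beaker 0.53 [337.  211.7] [ 0.483 -0.133  0.018]
top beaker 0.53 [371.  207.1] [ 0.493 -0.235  0.002]
top bay 0.7 [217.2 225. ] [0.453 0.221 0.006]
top lid_bar 0.6 [221.3 155. ] [ 0.663  0.208 -0.001]
top oil_bottle 0.53 [459.8 250.8] [ 0.363 -0.472  0.038]
top slide_box 0.64 [458.7 178. ] [ 0.572 -0.481  0.034]
top spare_objective 0.71 [460.2 254.7] [ 0.352 -0.47   0.049]
top spare_objective 0.66 [133.5 167. ] [0.625 0.459 0.039]
top canister 0.6 [337.8 205.2] [ 0.502 -0.135 -0.002]
top canister 0.54 [338.8 210.4] [ 0.485 -0.136  0.019]
top canister 0.45 [344.2 206.5] [ 0.496 -0.153  0.024]
0.64 [335.776 199.5   354.424 212.016]
0.61 [368.424 193.62  387.016 210.798]
1.05 [ 0.23317085 -0.49810781  0.21861609] [ 9.76140348e-01  2.17140556e-01 -7.16056425e-06 -2.02644090e-05]
scene [ 1.23090555 -0.92666819  1.04442809]
top [ 0.39881921 -0.00988124  1.25592547]
scene0.png
top0.png
```

View pics/scene0.png

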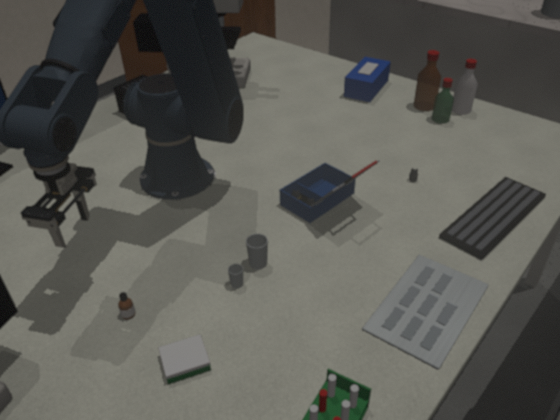

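View pics/top0.png

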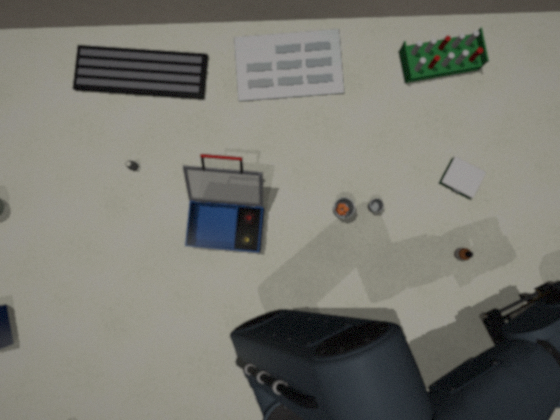

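The scene picture shows the box at about (318,192), the bar at (363,168), the big beaker at (257,252) and its look-alike at (236,276). In the top picture the beaker with the orange contents is at (344,208) and the small one at (375,206). The box spans (187..265, 200..252), with the bar at (221,157).

```bash

python3 - <<'E'
from h import *
D={n:np.load(n+"0.npy") for n in("scene","top")}; I={n:cv2.imread(f"pics/{n}0.png") for n in D}
for n in D:
    P=cloud(n,D[n]); ok=D[n]>0; hsv=cv2.cvtColor(I[n],cv2.COLOR_BGR2HSV)
    near=lambda x,y,r:ok&(np.hypot(P[...,0]-x,P[...,1]-y)<r)
    for nm,c in(("beaker",(.495,-.15)),("small",(.5,-.235))):
        k=near(*c,.045)&(P[...,2]>.03); q=P[k]; 
        zt=np.percentile(q[:,2],95); r=q[q[:,2]>zt-.008]
        (cx,cy),rad=cv2.minEnclosingCircle(r[:,:2].astype(np.float32)); print(n,nm,len(q),"ztop",zt.round(4),"c",round(cx,4),round(cy,4),round(rad,4))
    red=((hsv[...,0]<8)|(hsv[...,0]>172))&(hsv[...,1]>130)&(hsv[...,2]>60)
    v,u=np.nonzero(red); w=slice(None)
    s=(u>195)&(u<260)&(v>145)&(v<165) if n=="top" else (u>340)&(u<385)&(v>155)&(v<185)
    u,v=u[s],v[s]; q=P[v,u]; print(n,"bar px",len(u),u.min(),u.max(),v.min(),v.max())
    q=q[(q[:,2]>.15)&(q[:,2]<.25)]
    if len(q): print("bar mean",q.mean(0).round(4),"med z",np.median(q[:,2]), "ext",q.min(0).round(3),q.max(0).round(3), len(q))
    l=cv2.fitLine(np.stack([u,v],1).astype(np.float32),cv2.DIST_L2,0,.01,.01).ravel()
    t=(u-l[2])*l[0]+(v-l[3])*l[1]
    e=[l[2:]+l[:2]*x for x in(t.min()-.5,t.max()+.5)]
    a,b=[at_z(n,*x,.195) for x in e]; print("bar ends @.195",a.round(4),b.round(4),np.linalg.norm(a-b).round(4),"mid",((a+b)/2).round(4),"yaw",np.arctan2(*(-(a-b)*np.sign(a-b)[1])[:2]).round(3))
    # box rim
    k=near(.46,.18,.17)&(P[...,2]>.05)&(P[...,2]<.066)&(abs(hsv[...,0].astype(int)-112)<14)
    q=P[k][:,:2].astype(np.float32); rc=cv2.minAreaRect(q); print(n,"rim",k.sum(),rc)
for n in D:
    x,y=(265,140) if n=="scene" else (170,130)
    c=I[n][y:y+130,x:x+195] if n=="top" else I[n][y:y+130,230:425]
    cv2.imwrite(f"pics/{n}c.png",cv2.convertScaleAbs(cv2.resize(c,None,fx=4,fy=4,interpolation=2),alpha=1.5))
E
```

```text
scene beaker 541 ztop 0.0846 c 0.4864 -0.1451 0.0331
scene small 223 ztop 0.0589 c 0.4955 -0.2391 0.0217
scene bar px 15 354 373 163 176
bar mean [0.615  0.1614 0.1989] med z 0.1986945840849281 ext [0.61  0.125 0.196] [0.621 0.211 0.201] 15
bar ends @.195 [0.6084 0.1281 0.195 ] [0.6173 0.2173 0.195 ] 0.0897 mid [0.6128 0.1727 0.195 ] yaw -3.043
scene rim 477 ((0.44564372301101685, 0.1934218406677246), (0.21988430619239807, 0.13902246952056885), 84.64592742919922)
top beaker 227 ztop 0.0868 c 0.487 -0.1463 0.0299
top small 79 ztop 0.061 c 0.4946 -0.2404 0.0202
top bar px 82 201 241 155 160
bar mean [0.6136 0.1752 0.1998] med z 0.19990049800665163 ext [0.605 0.123 0.195] [0.62  0.224 0.206] 81
bar ends @.195 [0.6198 0.2263 0.195 ] [0.6088 0.122  0.195 ] 0.1049 mid [0.6143 0.1742 0.195 ] yaw -3.036
top rim 434 ((0.44503509998321533, 0.1923057734966278), (0.21234102547168732, 0.1331428587436676), 83.84821319580078)
```

View pics/topc.png

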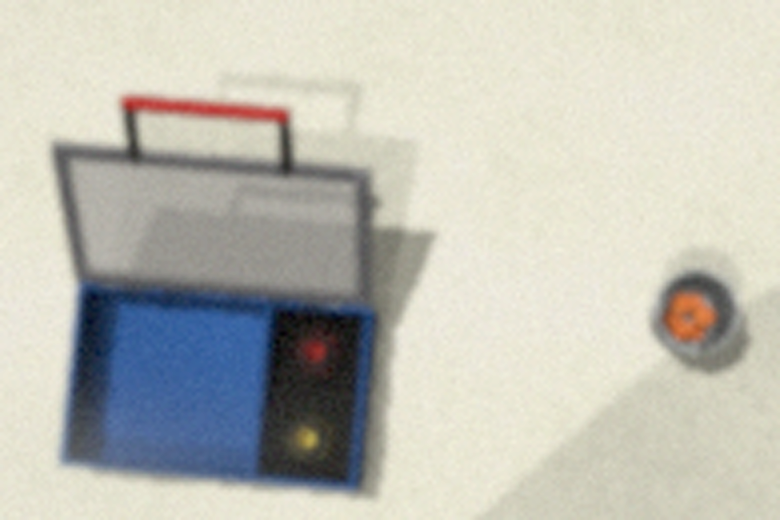

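The picture agrees with the fit: box yaw is about -0.105 rad with the centre at (0.445, 0.193), and the hinge from the bar matches the rim. The beaker is at (0.487, -0.146). Next I'll check reachability, which needs no motion.

```bash
cat >> h.py <<'E'
YAW=-.105; BOX=np.array([.4452,.1928,0]); BX=np.array([np.cos(YAW),np.sin(YAW),0]); BY=np.array([-BX[1],BX[0],0]); Z=np.array([0,0,1.])
BEAK=np.array([.487,-.1457,0]); HINGE=BOX+.0642*BX+.0635*Z
def pose(g,psi,p,phi,flip=1):
    """grasp point g, heading psi, pitch p below horizontal, roll phi tipping the mouth to the left of the heading"""
    h=np.array([np.cos(psi),np.sin(psi),0]); z=np.cos(p)*h-np.sin(p)*Z; y=flip*np.cross(Z,h)
    Rm=R.from_rotvec(-phi*h)*R.from_matrix(np.stack([np.cross(y,z),y,z],1))
    return np.asarray(g)+.019*Rm.as_matrix()[:,2],Rm.as_quat()
E
python3 - <<'E'
from h import *
for flip in(1,-1):
  for p in(.5,.7):
    for psi in(-.3,0.,.3):
      q=m.solve_ik(*pose(BEAK+.037*Z,psi,p,0,flip))
      print("G",flip,p,psi,None if q is None else np.round(q,2))
    for psi in(-.1,.2,.5):
      for phi in(0,1.1,2.2):
        gp=BOX-.015*BX+.0*BY+.14*Z
        q=m.solve_ik(*pose(gp,psi,p,phi,flip)); print("P",flip,p,psi,phi,None if q is None else np.round(q,2))
for s in(1,-1):
  for th in(2.25,1.571):
    b=HINGE+.169*(-np.cos(th)*BX+np.sin(th)*Z)
    Rm=np.stack([np.cross(s*BX,-Z),s*BX,-Z],1); q=m.solve_ik(b-.019*Z,R.from_matrix(Rm).as_quat()); print("L",s,th,b.round(3),None if q is None else np.round(q,2))
E
```

```text
G 1 0.5 -0.3 [-0.45  0.81  2.41  3.    1.15  1.56]
G 1 0.5 0.0 [-0.67  0.8   2.37  2.49  1.1   1.55]
G 1 0.5 0.3 [-0.8   0.79  2.27  2.    1.04  1.65]
P 1 0.5 -0.1 0 [0.66 0.46 2.41 4.04 0.88 1.33]
P 1 0.5 -0.1 1.1 [0.87 0.71 2.18 4.63 1.32 0.16]
P 1 0.5 -0.1 2.2 [ 0.85  1.04  2.1   4.51  1.86 -0.57]
P 1 0.5 0.2 0 [0.44 0.43 2.51 3.42 0.88 1.51]
P 1 0.5 0.2 1.1 [0.8  0.69 2.35 4.22 1.3  0.32]
P 1 0.5 0.2 2.2 [ 0.77  1.08  2.25  4.18  1.96 -0.4 ]
P 1 0.5 0.5 0 [0.16 0.43 2.53 2.76 0.9  1.65]
P 1 0.5 0.5 1.1 [0.61 0.7  2.49 3.7  1.4  0.45]
P 1 0.5 0.5 2.2 [ 0.57  1.14  2.37  3.72  2.17 -0.36]
G 1 0.7 -0.3 [-0.44  0.66  2.37  2.99  0.76  1.59]
G 1 0.7 0.0 [-0.61  0.66  2.34  2.45  0.76  1.69]
G 1 0.7 0.3 [-0.73  0.67  2.25  1.93  0.78  1.84]
P 1 0.7 -0.1 0 [0.59 0.34 2.36 4.24 0.58 1.04]
P 1 0.7 -0.1 1.1 [ 0.86  0.68  2.07 -1.42  1.31 -0.03]
P 1 0.7 -0.1 2.2 [ 0.84  1.1   1.97  4.65  1.96 -0.59]
P 1 0.7 0.2 0 [0.42 0.3  2.44 3.5  0.48 1.39]
P 1 0.7 0.2 1.1 [0.84 0.64 2.25 4.51 1.21 0.11]
P 1 0.7 0.2 2.2 [ 0.81  1.11  2.13  4.39  1.99 -0.4 ]
P 1 0.7 0.5 0 [0.2  0.29 2.45 2.65 0.5  1.81]

[... 803 characters left out ...]
1 0.7 0.3 [-0.73  0.67  2.25  1.93  0.78 -1.3 ]
P -1 0.7 -0.1 0 [ 0.59  0.34  2.36  4.24  0.58 -2.1 ]
P -1 0.7 -0.1 1.1 None
P -1 0.7 -0.1 2.2 [0.84 1.1  1.97 4.65 1.96 2.56]
P -1 0.7 0.2 0 [ 0.42  0.3   2.44  3.5   0.48 -1.76]
P -1 0.7 0.2 1.1 None
P -1 0.7 0.2 2.2 [0.81 1.11 2.13 4.39 1.99 2.74]
P -1 0.7 0.5 0 [ 0.2   0.29  2.45  2.65  0.5  -1.33]
P -1 0.7 0.5 1.1 [ 0.73  0.62  2.41  4.05  1.2  -2.86]
P -1 0.7 0.5 2.2 None
L 1 2.25 [0.615 0.175 0.195] [ 0.2   0.55  1.45 -0.    1.14  0.31]
L 1 1.571 [0.509 0.186 0.232] [ 0.26  0.34  1.68 -0.    1.12  0.37]
L -1 2.25 [0.615 0.175 0.195] [ 0.2   0.55  1.45 -0.    1.14 -2.83]
L -1 1.571 [0.509 0.186 0.232] [ 0.26  0.34  1.68 -0.    1.12 -2.77]
```

```bash
python3 - <<'E'
from h import *
gx,gy,gz=np.meshgrid([-.0375,0,.0375],np.linspace(-.094,.094,9),[-.065,-.1,-.14]); B=np.stack([gx,gy,gz],-1).reshape(-1,3)
gx,gy,gz=np.meshgrid([-.0075,.0075],[-.045,.045],[-.06,-.02,.019]); F=np.stack([gx,gy,gz],-1).reshape(-1,3)
for p in(.5,.6,.7):
 for psi in(-.1,.05,.2,.35):
  for zz in(.14,.16):
   g=BOX-.015*BX-.0*BY+zz*Z; w=9;wf=9; bad=0
   for phi in np.linspace(0,2.4,13):
    pp,q=pose(g,psi,p,phi); Rm=R.from_quat(q).as_matrix()
    if m.solve_ik(pp,q) is None: bad+=1
    X=g+B@Rm.T; bx=(X-BOX)@BX; by=(X-BOX)@BY
    k=(bx>-.08)&(abs(by)<.12); w=min(w,X[k,2].min() if k.any() else 9); allmin=X[:,2].min()
    wf=min(wf,(g+F@Rm.T)[:,2].min())
   print(p,psi,zz,"body over box min z",round(w,3),"body end min",round(allmin,3),"fing",round(wf,3),"noIK",bad)
   a=R.from_rotvec(-2.3*np.array([np.cos(psi),np.sin(psi),0])).apply([0,0,.048])
   if zz==.14: print("  mouth box xy",((g+a-BOX)@BX).round(3),((g+a-BOX)@BY).round(3))
E
```

```text
0.5 -0.1 0.14 body over box min z 0.026 body end min 0.003 fing 0.083 noIK 0
  mouth box xy -0.015 0.036
0.5 -0.1 0.16 body over box min z 0.046 body end min 0.023 fing 0.103 noIK 0
0.5 0.05 0.14 body over box min z 0.026 body end min 0.003 fing 0.083 noIK 0
  mouth box xy -0.021 0.035
0.5 0.05 0.16 body over box min z 0.046 body end min 0.023 fing 0.103 noIK 0
0.5 0.2 0.14 body over box min z 0.017 body end min 0.003 fing 0.083 noIK 0
  mouth box xy -0.026 0.034
0.5 0.2 0.16 body over box min z 0.037 body end min 0.023 fing 0.103 noIK 0
0.5 0.35 0.14 body over box min z 0.017 body end min 0.003 fing 0.083 noIK 0
  mouth box xy -0.031 0.032
0.5 0.35 0.16 body over box min z 0.037 body end min 0.023 fing 0.103 noIK 0
0.6 -0.1 0.14 body over box min z 0.012 body end min -0.005 fing 0.08 noIK 0
  mouth box xy -0.015 0.036
0.6 -0.1 0.16 body over box min z 0.032 body end min 0.015 fing 0.1 noIK 0
0.6 0.05 0.14 body over box min z 0.012 body end min -0.005 fing 0.08 noIK 0
  mouth box xy -0.021 0.035
0.6 0.05 0.16 body over box min z 0.032 body end min 0.015 fing 0.1 noIK 0
0.6 0.2 0.14 b
[... 373 characters left out ...]
in z 0.008 body end min -0.011 fing 0.077 noIK 0
  mouth box xy -0.015 0.036
0.7 -0.1 0.16 body over box min z 0.028 body end min 0.009 fing 0.097 noIK 0
0.7 0.05 0.14 body over box min z 0.008 body end min -0.011 fing 0.077 noIK 0
  mouth box xy -0.021 0.035
0.7 0.05 0.16 body over box min z 0.028 body end min 0.009 fing 0.097 noIK 0
0.7 0.2 0.14 body over box min z 0.008 body end min -0.011 fing 0.077 noIK 0
  mouth box xy -0.026 0.034
0.7 0.2 0.16 body over box min z 0.028 body end min 0.009 fing 0.097 noIK 0
0.7 0.35 0.14 body over box min z 0.008 body end min -0.011 fing 0.077 noIK 0
  mouth box xy -0.031 0.032
0.7 0.35 0.16 body over box min z 0.028 body end min 0.009 fing 0.097 noIK 0
```

```bash
python3 - <<'E'
from h import *
g=BEAK+.037*Z; p=.6; psi=-.1
t,q=pose(g,psi,p,0); tz=R.from_quat(q).as_matrix()[:,2]
m.set_gripper(.08,30)
m.reach(t-.14*tz+.12*Z,q); 
m.move_straight(t-.14*tz,velocity=.25)
print("stopped",m.move_straight(t,velocity=.15,f_stop=8))
o=m.observe(); print(o["time_s"],o["tool_pos"],t,o["contact_force"])
m.set_gripper(0.0,40)
o=m.observe(); print(o["finger_gap"],o["gripper_force"],o["contact_force"],o["time_s"])
pic,d=m.camera("scene"); cv2.imwrite("pics/s1.png",cv2.resize(pic[120:330,150:430],None,fx=2.8,fy=2.8))
E
```

```text
Traceback (most recent call last):
plant.PlanningError: the arm cannot follow that straight line within its joint ranges
```

```bash
python3 - <<'E'
from h import *
gx,gy,gz=np.meshgrid(np.linspace(-.0375,.0375,5),np.linspace(-.094,.094,13),[-.065,-.08,-.1,-.14,-.18]); B=np.stack([gx,gy,gz],-1).reshape(-1,3)
o=m.observe(); print(o["q"].round(2) if hasattr(o["q"],"round") else o["q"],o["time_s"])
for p in(.3,.4,.5,.6):
 for psi in(-.1,.0,.1):
  for bx0 in (-.03,-.022):
   zs=0;bad=0
   for phi in np.linspace(0,2.4,13):
    for z in np.arange(.13,.26,.005):
     g=BOX+bx0*BX+z*Z; pp,q=pose(g,psi,p,phi); X=g+B@R.from_quat(q).as_matrix().T
     k=((X-BOX)@BX>-.072)&(abs((X-BOX)@BY)<.115)
     if X[:,2].min()>.012 and not (k&(X[:,2]<.07)).any(): break
    if z>zs: zs,ph=z,phi
   g=BOX+bx0*BX+zs*Z; qs=[m.solve_ik(*pose(g,psi,p,f)) for f in np.linspace(0,2.4,9)]
   print(p,psi,bx0,"z",round(zs,3),ph.round(2),"j4",[None if a is None else round(a[3],1) for a in qs])
p=.4
for p in(.4,.5,.6):
 for psi in(-.3,-.1):
  t,q=pose(BEAK+.037*Z,psi,p,0);tz=R.from_quat(q).as_matrix()[:,2]
  for e in(t-.14*tz+.12*Z,t-.14*tz,t-.1*tz,t,t+.15*Z):
   a=m.solve_ik(e,q); print(p,psi,e.round(3),None if a is None else np.round(a,2))
E
```

```text
[-0.86 -0.13  2.57  1.73  0.61  2.46] 3.7
0.3 -0.1 -0.03 z 0.145 2.2 j4 [np.float64(4.0), np.float64(4.2), np.float64(4.3), np.float64(4.4), np.float64(4.4), np.float64(4.4), np.float64(4.4), np.float64(4.4), np.float64(4.3)]
0.3 -0.1 -0.022 z 0.145 2.2 j4 [np.float64(4.0), np.float64(4.1), np.float64(4.3), np.float64(4.4), np.float64(4.4), np.float64(4.4), np.float64(4.4), np.float64(4.4), np.float64(4.3)]
0.3 0.0 -0.03 z 0.145 2.2 j4 [np.float64(3.8), np.float64(4.0), np.float64(4.1), np.float64(4.2), np.float64(4.3), np.float64(4.3), np.float64(4.3), np.float64(4.3), np.float64(4.2)]
0.3 0.0 -0.022 z 0.18 2.2 j4 [np.float64(3.8), np.float64(4.0), np.float64(4.1), np.float64(4.2), np.float64(4.3), np.float64(4.3), np.float64(4.3), np.float64(4.2), np.float64(4.2)]
0.3 0.1 -0.03 z 0.145 2.2 j4 [np.float64(3.6), np.float64(3.8), np.float64(4.0), np.float64(4.1), np.float64(4.1), np.float64(4.2), np.float64(4.2), np.float64(4.1), np.float64(4.1)]
0.3 0.1 -0.022 z 0.18 2.2 j4 [np.float64(3.6), np.float64(3.8), np.float64(4.0), np.float64(4.1), np.float64(4.1), np.float64(4.2), np.float
[... 4423 characters left out ...]
 -0.1 [ 0.504 -0.147  0.178] [-0.6   0.29  2.42  2.44  0.71  1.88]
0.6 -0.3 [ 0.392 -0.116  0.225] [-0.54 -0.17  2.6   2.45  0.31  2.1 ]
0.6 -0.3 [ 0.392 -0.116  0.105] None
0.6 -0.3 [ 0.423 -0.126  0.083] [-0.5   0.54  2.61  2.94  0.97  1.57]
0.6 -0.3 [ 0.502 -0.15   0.026] [-0.44  0.73  2.4   3.    0.96  1.57]
0.6 -0.3 [ 0.502 -0.15   0.176] [-0.44  0.23  2.4   2.88  0.46  1.73]
0.6 -0.1 [ 0.388 -0.136  0.225] [-0.86 -0.13  2.57  1.73  0.61  2.46]
0.6 -0.1 [ 0.388 -0.136  0.105] None
0.6 -0.1 [ 0.42  -0.139  0.083] [-0.75  0.53  2.58  2.48  0.95  1.59]
0.6 -0.1 [ 0.503 -0.147  0.026] [-0.58  0.73  2.38  2.65  0.94  1.59]
0.6 -0.1 [ 0.503 -0.147  0.176] [-0.58  0.24  2.38  2.32  0.55  2.03]
```

```bash
python3 - <<'E'
from h import *
g=BEAK+.037*Z; p=.4; psi=-.1
t,q=pose(g,psi,p,0); tz=R.from_quat(q).as_matrix()[:,2]
t5,q5=pose(g,psi,.5,0); tz5=R.from_quat(q5).as_matrix()[:,2]
for a in((t5-.125*tz5+.08*Z,q5),(t5-.12*tz5+.05*Z,q5),(t-.1*tz+.03*Z,q),(t-.095*tz,q)):
    if m.solve_ik(*a) is None: print("skip",a[0]); continue
    m.reach(*a)
print("stopped",m.move_straight(t,velocity=.12,f_stop=8))
o=m.observe(); print(o["time_s"],o["tool_pos"],t,o["contact_force"],o["q"])
m.set_gripper(0.0,40)
o=m.observe(); print(o["finger_gap"],o["gripper_force"],o["contact_force"],o["time_s"])
pic,d=m.camera("scene"); cv2.imwrite("pics/s1.png",cv2.resize(pic[120:330,150:430],None,fx=2.8,fy=2.8))
E
```

```text
skip [ 0.39444098 -0.13641312  0.16781911]
skip [ 0.39880697 -0.13685118  0.13542198]
stopped False
6.05 [ 0.50387031 -0.1473535   0.02992288] [ 0.50441273 -0.1474471   0.02960105] [ 0.47850929 -0.50581452 -0.67791082] [-0.62232651  0.89109174  2.39951332  2.64478245  1.30062102  1.49416808]
0.05475691546006327 39.90731030353345 [-1.00550883 -0.15489432  0.47495174] 6.6
```

View pics/s1.png

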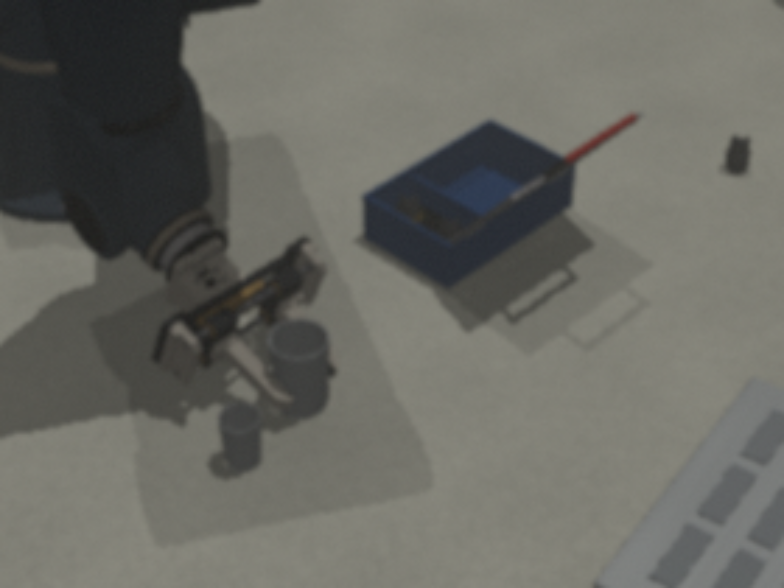

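The beaker is held: in the crop it is at (300,370), and the gap of 54.8 mm matches its diameter there. Next I carry it to the box and pour.

```bash
python3 - <<'E'
from h import *
p=.4; psi=-.1
t,q=pose(BEAK+.037*Z,psi,p,0)
m.move_straight(t+.16*Z,q,velocity=.2)
o=m.observe(); print(o["finger_gap"],o["contact_force"],o["time_s"])
w=[pose([.48,.02,.21],psi,p,0)]
g=BOX-.03*BX-.005*BY
w+=[pose(g+.2*Z,psi,p,0),pose(g+.168*Z,psi,p,0)]
w+=[pose(g+.168*Z,psi,p,f) for f in(.5,1.0,1.3,1.5,1.65,1.8,1.95,2.1,2.25,2.38)]
for a in w: 
    m.reach(*a); o=m.observe()
    if np.linalg.norm(o["contact_force"])>8: print("force",o["contact_force"])
print(o["time_s"],o["q"])
m.pause(.5)
o=m.observe(); print(o["finger_gap"],o["gripper_force"],o["contact_force"],o["tool_pos"],w[-1][0])
pic,d=m.camera("scene"); pt,dt=m.camera("top"); np.save("top1.npy",dt)
cv2.imwrite("pics/s2.png",np.vstack([cv2.convertScaleAbs(cv2.resize(i[y:y+105,x:x+280],None,fx=2.8,fy=2.8),alpha=1.4) for i,x,y in((pic,190,130),(pt,120,155))]))
E
```

```text
0.054724243612502575 [-0.44726977  0.50655927 -2.22277451] 7.6
12.9167 [ 0.85634227  0.98076631  2.22581087  4.40260941  1.87439335 -0.6960147 ]
0.054941539661689444 39.90010033361614 [-0.05848962  0.32779585 -1.43438079] [0.43174758 0.18416369 0.17338499] [0.43174419 0.18414433 0.1733549 ]
```

View pics/s2.png

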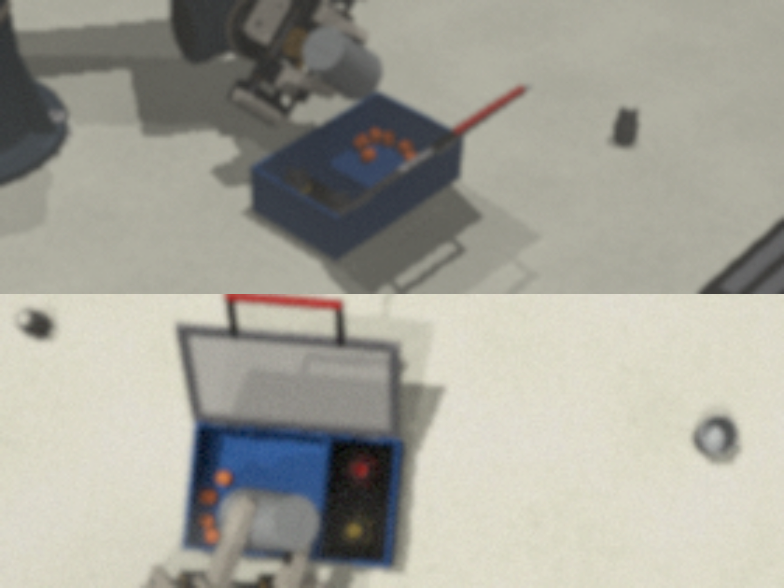

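The crop shows orange canisters in the bay at about (355–415, 130–155), and the tool load fell by about 0.8 N, against roughly 0.7 N for six canisters. So the beaker is empty and I'll return it.

```bash
python3 - <<'E'
from h import *
p=.4; psi=-.1
g=BOX-.03*BX-.005*BY
for f in(1.9,1.4,.9,.4,0): m.reach(*pose(g+.168*Z,psi,p,f))
m.reach(*pose(g+.2*Z,psi,p,0)); m.reach(*pose([.48,.02,.21],psi,p,0))
t,q=pose(BEAK+.037*Z,psi,p,0); tz=R.from_quat(q).as_matrix()[:,2]
m.reach(t+.1*Z,q); m.move_straight(t+.012*Z,q,velocity=.15); m.pause(.2)
print(m.move_straight(t-.003*Z,q,velocity=.03,f_stop=3))
o=m.observe(); print(o["tool_pos"]-t,o["contact_force"],o["time_s"])
m.set_gripper(.078,10); m.pause(.2)
m.move_straight(t-.09*tz,q,velocity=.15)
pic,d=m.camera("scene"); pt,dt=m.camera("top"); np.save("top2.npy",dt)
P=cloud("top",dt); k=(dt>0)&(np.hypot(P[...,0]-BEAK[0],P[...,1]-BEAK[1])<.045)&(P[...,2]>.078)&(P[...,2]<.095)
print(k.sum(),cv2.minEnclosingCircle(P[k][:,:2].astype(np.float32)),P[k][:,2].mean())
cv2.imwrite("pics/s3.png",np.vstack([cv2.convertScaleAbs(cv2.resize(i[y:y+105,x:x+280],None,fx=2.8,fy=2.8),alpha=1.4) for i,x,y in((pic,150,185),(pt,160,155))]))
print(m.observe()["time_s"],m.observe()["q"])
E
```

```text
True
[ 2.27520725e-04 -1.63916204e-04  2.99871886e-05] [-0.74805306  0.47368159  3.28840529] 19.3333
90 ((0.4875018894672394, -0.1468215435743332), 0.030011331662535667) 0.08447492828638217
20.9917 [-0.82633343  0.85732202  2.59055643  2.47225299  1.40695389  1.36565072]
```

View pics/s3.png

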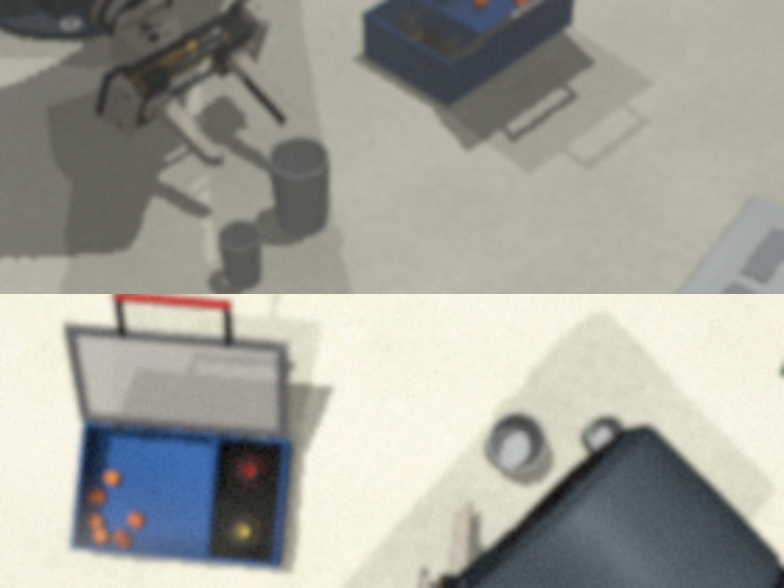

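Six canisters lie in the bay (top crop, about (75–145, 478–540)) and the empty beaker stands upright at (515,445), away from the box. On to the lid bar.

```bash
cat >> h.py <<'E'
QD=R.from_matrix(np.stack([np.cross(BX,-Z),BX,-Z],1)).as_quat()
def bar(th,dx=0): return HINGE+.169*(-np.cos(th)*BX+np.sin(th)*Z)+dx*BX
E
python3 - <<'E'
from h import *
m.move_joints([-.86,-.13,2.57,1.73,.61,2.2])
m.move_joints([-.2,0.,1.6,0,1.54,.3])
b=bar(2.25); m.set_gripper(.05,12)
m.reach(b+[0,0,.10],QD)
pt,dt=m.camera("top"); ps,ds=m.camera("scene")
print("stop",m.move_straight(b-.017*Z,QD,velocity=.1,f_stop=5))
o=m.observe(); print(o["tool_pos"],b,o["contact_force"],o["time_s"])
m.set_gripper(0,15)
o=m.observe(); print(o["finger_gap"],o["gripper_force"],o["contact_force"],o["moment"],o["time_s"])
ps,ds=m.camera("scene"); pt,dt=m.camera("top")
cv2.imwrite("pics/s4.png",np.vstack([cv2.convertScaleAbs(cv2.resize(i[y:y+105,x:x+280],None,fx=2.8,fy=2.8),alpha=1.4) for i,x,y in((ps,220,110),(pt,90,135))]))
E
```

```text
stop False
[0.61495697 0.17501732 0.1786792 ] [0.61462309 0.17494491 0.19499437] [-0.15461945 -0.19942955  0.13358751] 27.1583
0.009345688523575516 14.999929815530777 [-0.92388372  0.38597111 -0.24005735] [-0.05218748  0.10321185  0.02523052] 27.8833
```

View pics/s4.png

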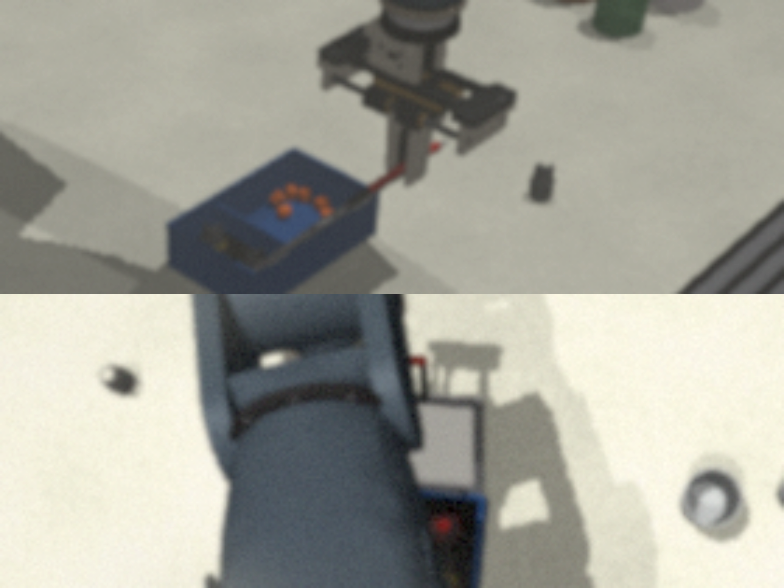

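The bar is pinched at the middle, with a gap of 9.3 mm. Now I swing the lid along its arc.

```bash
python3 - <<'E'
from h import *
m.set_gripper(0,20)
for th in list(np.linspace(2.25,1.571,11)[1:]):
    m.move_straight(bar(th)-.0165*Z,QD,velocity=.06)
    o=m.observe(); print(round(th,3),o["contact_force"].round(2),o["moment"].round(2),round(o["finger_gap"],4))
    if np.linalg.norm(o["contact_force"])>30: print("HIGH");break
m.pause(.4); o=m.observe(); print(o["tool_pos"],bar(1.571),o["contact_force"],o["time_s"])
ps,ds=m.camera("scene"); pt,dt=m.camera("top"); np.save("s5.npy",ds);np.save("t5.npy",dt);cv2.imwrite("pics/s5f.png",ps);cv2.imwrite("pics/t5f.png",pt)
cv2.imwrite("pics/s5.png",np.vstack([cv2.convertScaleAbs(cv2.resize(i[y:y+105,x:x+190],None,fx=4,fy=4,interpolation=2)[:,:],alpha=1.4) for i,x,y in((ps,250,110),(pt,110,145))])[:,:][::1])
for n,d in(("scene",ds),("top",dt)):
    P=cloud(n,d); X=(P-BOX)@np.stack([BX,BY,Z],1); k=(d>0)&(abs(X[...,1])<.108)&(abs(X[...,0]-.064)<.04)&(X[...,2]>.07)&(X[...,2]<.20)
    im=ps if n=="scene" else pt
    q=X[k]; print(n,len(q)); 
    for a in np.arange(.07,.2,.02):
        s=(q[:,2]>=a)&(q[:,2]<a+.02)
        if s.any(): print(a.round(2),s.sum(),np.percentile(q[s,0],[10,50,90]).round(4),np.percentile(q[s,1],[10,50,90]).round(3))
E
```

```text
2.182 [ 0.03  0.93 -3.24] [ 0.14 -0.04 -0.01] 0.0093
2.114 [-1.22  0.78 -2.37] [ 0.21 -0.09  0.01] 0.0092
2.046 [ 0.86  1.8  -0.94] [ 0.25 -0.23 -0.07] 0.0094
1.978 [1.99 1.51 1.62] [ 0.21 -0.51 -0.04] 0.009
1.91 [1.85 1.87 3.06] [ 0.35 -0.56 -0.01] 0.0093
1.843 [1.25 3.55 3.42] [ 0.54 -0.53 -0.04] 0.0094
1.775 [1.39 4.31 1.89] [ 0.57 -0.34 -0.07] 0.009
1.707 [ 1.5   4.29 -0.35] [ 0.7  -0.36 -0.01] 0.009
1.639 [ 0.93  4.59 -3.03] [ 0.53 -0.4  -0.  ] 0.0094
1.571 [ 0.9   2.64 -0.85] [ 0.34 -0.26 -0.03] 0.009
[0.50919193 0.18597683 0.21602811] [0.50908065 0.18606777 0.2325    ] [0.89242023 1.60618721 1.23100757] 32.025
scene 1665
0.07 242 [0.0634 0.0663 0.0688] [-0.088 -0.006  0.082]
0.09 257 [0.0638 0.0662 0.0687] [-0.092 -0.007  0.082]
0.11 247 [0.0639 0.0663 0.0686] [-0.087 -0.01   0.083]
0.13 272 [0.0637 0.0665 0.0688] [-0.093 -0.008  0.078]
0.15 262 [0.0638 0.0666 0.0689] [-0.09  -0.006  0.082]
0.17 273 [0.0639 0.0669 0.0693] [-0.091 -0.009  0.081]
0.19 112 [0.0621 0.0657 0.069 ] [-0.088 -0.012  0.081]
top 170
0.07 21 [0.0602 0.0604 0.0608] [-0.103 -0.07  -0.036]
0.09 18 [0.0603 0.0607 0.0609] [-0.095 -0.062 -0.027]
0.11 20 [0.0603 0.0606 0.0612] [-0.106 -0.067 -0.029]
0.13 19 [0.0603 0.0607 0.0609] [-0.101 -0.067 -0.038]
0.15 22 [0.0604 0.0607 0.061 ] [-0.1   -0.07  -0.031]
0.17 24 [0.0604 0.0608 0.0643] [-0.105 -0.081 -0.044]
0.19 46 [0.0607 0.0628 0.0653] [-0.1   -0.073 -0.048]
```

View pics/s5.png

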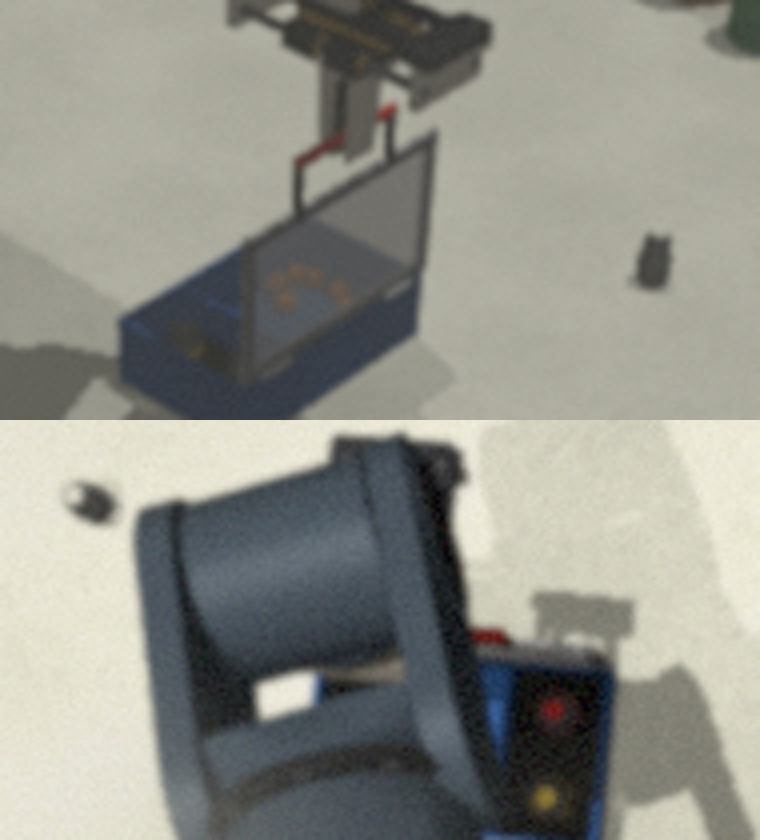

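The lid stands plumb: its faces in the depth data change by under 1 mm over 100 mm. The bar is pinched, all six canisters are in the bay, and the spare objective is untouched. I'm handing it in.

```bash
python3 - <<'E'
from h import *
m.pause(.5); o=m.observe(); print(o["contact_force"].round(2),np.abs(o["qd"]).max(),o["finger_gap"],o["time_s"])
print(m.job_done())
E
```

```text
[0.21 0.14 0.96] 0.0014203321997241385 0.008964462462464622 32.625
the job is handed in; nothing more can be done
None
```

The job is handed in at 32.6 s: the six canisters are in the empty bay, the beaker stands upright on the bench clear of the box, and the lid is held plumb (within about 0.01 rad by depth) with the bar still pinched.

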